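# Push a practice jaw block through the return hatch flap

### The job

A return hatch stands on the desk with two feed lanes, each leading to a hanging flap. Without gripping or lifting it, push the practice jaw block that stands in one of the lanes (the block with a row of six teeth) along its lane with the fingertips, through the flap at the end of the lane, so that it slides down the chute and rests in the catch tray behind; then draw the fingers back so that the flap swings shut. Leave the bur block in the other lane where it is.

Things in the scene. Friction and masses are not known exactly. Their poses are not given: they have to be found in the camera images.
- return_hatch: White return hatch, fixed, 333 mm long, 190 wide. Origin on the desk in the flap plane, midway between the lanes. x: feeding direction (0 to 0.4 rad left of straight ahead), y left, z up. Level deck 70 mm above the desk, x -140 to +2 mm. Two lanes at y +45 and -45, each 45 mm wide between guides 8 mm high, x -138 to -6. Upright wall x -6 to +2 mm, top 66 mm above the deck.
- window_left (a point): Middle of the lower edge of the left lane's window, on the deck in the flap plane (hatch x 0, y +45 mm, z 70 mm); axes as the hatch. The window is 54 mm wide and 54 mm high, in the wall of 8 mm thickness.
- window_right (a point): The same for the right lane's window (hatch x 0, y -45 mm, z 70 mm).
- flap_left (a joint): Left flap: light aluminium plate of 20 g, 48 mm wide, 49 mm long, hinged on a level axis 52 mm above the deck. 0 rad = hanging shut, grows as it swings inward (away from the robot), up to 1.45. It falls shut by its own weight when nothing holds it.
- flap_right (a joint): Right flap, same as the left.
- jaw_center (a point): Centre of the loose practice jaw block: pink base 22 x 58 x 20 mm with a row of six white teeth on top, 29 mm high in all, about 60 g; the centre is 14.5 mm above the deck. Its y axis is its long direction, z up. It stands in either lane, its long side within about 0.15 rad of the lane's direction.
- bur_center (a point): Centre of the body of the loose bur block: white block 30 x 62 x 16 mm with eight thin upright burs, 34 mm high in all; the centre is 8 mm above the deck. Its y axis is its long direction. It stands in the other lane and must stay there.
- tray (a point): Middle of the catch tray's floor (hatch x 119, y 0, z 8 mm); walls 40 mm high, no divider, x to 184 mm. From the deck's edge at x +2 a smooth chute falls at 50 degrees, then 22, to the floor at x 86. A block pushed lengthwise tips and slides down by itself once its middle is about 15 mm past that edge; upright fingertips that stop just before the wall push it that far.

How it is judged:
On the way:
1. the jaw block goes along the deck into a window, lifting its flap (x of jaw_center in the frame of return_hatch above -0.01 m and z of jaw_center in the frame of return_hatch below 0.1 m and value of joint any of flap_left, flap_right above 0.3 rad), for 0.04 s.
At the end, for the whole second after the job is handed in: The jaw block lies at rest at the foot of the chute in the catch tray (its centre 45 to 184 mm behind the flaps, between the tray sides, less than 50 mm above the desk), both flaps hang shut (below 0.08 rad) and the bur block is within 15 mm of where it stood (x of jaw_center in the frame of return_hatch between 0.045 and 0.184 m and y of jaw_center in the frame of return_hatch between -0.089 and 0.089 m and z of jaw_center in the frame of return_hatch below 0.05 m and linear speed of jaw_block below 0.02 m/s and value of joint each of flap_left, flap_right below 0.08 rad and distance of bur_center from where it was at the start of the episode below 0.015 m); the robot touches nothing.
It fails at once if the jaw block is lifted off the deck (its centre more than 30 mm above the deck) (z of jaw_center in the frame of return_hatch above 0.1 m).
It fails at once if the bur block is shifted by more than 15 mm or lifted (distance of bur_center from where it was at the start of the episode above 0.015 m).
It also fails if it takes over 35 s, if anything falls off the work surface, if the arm or the gripper's body presses on something with over 40 N, if the wrist force passes 120 N, or if a joint passes its speed limit or range.

### The arm

A 7-joint arm with a two-finger parallel gripper is mounted at the origin on a cart in front of the work surface, level with it; the furniture and walls round the work are solid. World frame = base frame: x ahead of the robot, y to its left, z up, the work surface at z = 0. Lengths are in m, angles in rad, forces in N, time in s.
With the tool pointing down it reaches from about 0.425 to 0.95 m from the base axis. Payload 16.7 kg.
Tool frame: the origin (TCP) lies at the very end of the fingers, on their centre line; the grasp point (between the pads) lies 19 mm behind it; z points along the fingers, y is the line along which they close (so a half turn about z gives the same grasp; the last joint's range is limited). The gripper opens to 94 mm and grips with 3 to 60 N. Pads are 16 mm wide; open, the fingers measure 119 mm over their backs; the gripper's body (75 mm by 177 mm) begins 78 mm behind the grasp point.
Start: joints at [-1.339, 0.426, 0.074, 1.606, -0.034, 1.111, -0.067], TCP at [0.252, 0.626, 0.205] pointing down, gripper open.
Joint ranges: [-2.85, 2.85], [-0.5, 2.14], [-1.23, 1.37], [0.21, 2.46], [-1.02, 4.16], [0.16, 2.05], [-2.73, 2.73]. Speed limits (rad/s): [1.89, 1.89, 2.39, 2.39, 3.01, 3.01, 3.01].

### API

Orientations are given as [roll, pitch, yaw] about the fixed x, y, z axes, in that order (R = Rz(yaw) Ry(pitch) Rx(roll)).
In Python, from cell import bot, eyes, find_in, mark_of gives the robot as it stands. The module is installed in compiled form; this text tells all that it offers.
- The arm moves only by the tool move_arm, never from a script. Its argument "moves" is a list of rows, each an object of numbers: "tx", "ty", "tz": the shift along the world's x, y, z in units of 0.1 m (1.0 is 0.1 m); "roll": the turn about the world's z in units of 180 degrees (1.0 is 180 degrees). A call has 1 to 5 rows; each row is the pose to reach, as a shift and turn from the pose commanded when the call began, turning the shorter way round; what a row does not reach only later rows make up. A row lasts 1/10 s, in which the tool goes at most 50 mm and 8.59 degrees, less where a joint would pass 70% of its speed; a pose out of reach is approached as far as the arm can. A call with a number of a shift or a turn outside -1 to 1 is refused whole. A call with a gripper value outside its range is refused whole. "jaw" is the closure, from 0 (fully open) to 1 (shut), set as the call begins (left out, the last holds). The fingers move at their own pace and stop on an object; "grip_force" is the grip in N (left out, the last holds). Time passes only in rows, so rows that repeat a pose let the fingers close. It gives the time, the measured TCP pose, the force, the opening and the grip force at its end, in the units of the state.
- bot.state(): the state, without advancing time (a new reading comes with each control period).
- eyes.get_image(name): name is "scene" or "top"; returns (picture, depth): 480x640x3 uint8, blue, green, red; 480x640 float32, m along the optical axis (not along the pixel's ray), 0 where there is no reading.
- eyes.calibration(name): a dict with "fx", "fy", "cx", "cy" (pixels), "distortion" ([k1, k2, p1, p2, k3] as OpenCV has them; the pictures are not rectified), "xyz" and "attitude" of the camera in the world. Camera axes: x right, y up, looking along -z (the intrinsics and any distortion apply to the point x, -y, -z); pixel columns grow to the right and rows downward; lengths in m; the calibration is good to about 2 mm. A picture is of the moment at which its call begins. calibration takes no time and is no camera call.
- bot.sign_off(): hands the job in; it is judged then, once.
Trained networks look in the newest picture that a camera, given by its name, has taken for a name from the list of things; names that differ only in an ending like _2 or _b are one class to them, and where a whole thing is asked for, a point or a joint stands for the part that bears it (a point fixed in the world has none). Each returns a list of dicts, best first, with "conf" (0 to 1); they miss things now and then, are a little off and sometimes report something else, mostly with a low value. They report only what shows in the picture. A call takes as long as a camera call.
- find_in(camera, target): "location" ([column, row] as shares, 0 to 1, of the picture: columns of its width, rows of its height, amid what is visible of it).
- mark_of(camera, target): "location" ([column, row] as shares, 0 to 1, of the picture: columns of its width, rows of its height: a listed point, or the origin of a listed thing).
The state is a dict: "time": time; "joint_positions": joint angles; "joint_velocities": joint speeds; "tau": joint torques, N m; "tcp_pos": TCP position; "orientation": TCP orientation; "ft_force": force on the tool from outside, world axes, zero at the start; "wrist_torque": the same for the moment, N m; "opening": finger opening in m; "finger_force": force on a finger pad.
Only numpy, scipy, OpenCV 4.12 (cv2) and the standard library are available. Lean on these libraries where they do the work, as an engineer would, in place of code of your own. Each camera call takes 0.05 s, during which the arm holds its last target. There are 200 camera calls.

## Working session

There is one attempt and no reset: what is moved stays moved. The work goes in short steps, Python scripts to look and compute and a tool call to move; the robot and the scene stay as the last step left them, time stands still between calls to the robot, and variables do not carry over. Pictures are saved under pics/ and viewed, at most 10 in all, crops included, and the job is handed in when it is done.

Besides the shell and the picture viewer there is one more tool, called after "Call:" as name(argument=value, ...), one argument or row to a line, values as JSON. move_arm: Moves the arm, as the interface text tells. Its arguments: {"type":"object","properties":{"moves":{"type":"array","items":{"type":"object","properties":{"tx":{"type":"number"},"ty":{"type":"number"},"tz":{"type":"number"},"roll":{"type":"number"}}}},"jaw":{"type":"number"},"grip_force":{"type":"number"}},"required":["moves"]}

```bash
mkdir -p pics
cat > h.py <<'E'
import numpy as np, cv2
from scipy.spatial.transform import Rotation as R
from cell import bot, eyes, find_in, mark_of
def ray(cam,px):
    c=eyes.calibration(cam); K=np.array([[c['fx'],0,c['cx']],[0,c['fy'],c['cy']],[0,0,1.]])
    n=cv2.undistortPoints(np.array([[px]],float),K,np.array(c['distortion'],float))[0,0]
    M=R.from_euler('xyz',c['attitude']).as_matrix()
    return np.array(c['xyz']), M@np.array([n[0],-n[1],-1.])
def at_z(cam,px,z):
    o,d=ray(cam,px); return o+d*(z-o[2])/d[2]
E
python3 - <<'E'
from h import *
for cam in('top','scene'):
    im,d=eyes.get_image(cam); cv2.imwrite(f'pics/{cam}0.png',im); print(cam,eyes.calibration(cam))
    for t,z in(('return_hatch',0),('window_left',.07),('window_right',.07),('jaw_center',.0845),('bur_center',.078),('tray',.008)):
        for r in mark_of(cam,t)[:2]:
            px=np.array(r['location'])*[640,480]; print(t,round(r['conf'],2),px.round(),at_z(cam,px,z).round(4))
print(bot.state())
E
```

```text
top {'fx': 595.3939434607722, 'fy': 595.3939434607722, 'cx': 312.4120697265183, 'cy': 243.11435408505605, 'distortion': array([-0.05874947,  0.        ,  0.        ,  0.        ,  0.        ]), 'xyz': array([0.51016915, 0.17456201, 0.948516  ]), 'attitude': array([ 0.17914091,  0.0059407 , -1.55327044])}
return_hatch 0.91 [346. 290.] [0.6071 0.1276 0.    ]
return_hatch 0.66 [380. 332.] [0.5405 0.0745 0.    ]
window_left 0.96 [319. 287.] [0.6035 0.1715 0.07  ]
window_right 0.71 [380. 285.] [0.6074 0.0813 0.07  ]
window_right 0.31 [383. 333.] [0.5367 0.0778 0.07  ]
jaw_center 0.74 [383. 334.] [0.5352 0.0793 0.0845]
bur_center 0.94 [320. 329.] [0.5415 0.1696 0.078 ]
tray 0.92 [344. 219.] [0.7215 0.1322 0.008 ]
scene {'fx': 473.21873095349605, 'fy': 473.21873095349605, 'cx': 322.3528985542401, 'cy': 235.6125951770874, 'distortion': array([-0.11390609,  0.        ,  0.        ,  0.        ,  0.        ]), 'xyz': array([ 0.24688353, -0.19696546,  0.74945377]), 'attitude': array([ 0.72433191, -0.0100838 , -0.77824104])}
return_hatch 0.68 [332. 311.] [0.6006 0.1242 0.    ]
window_left 0.76 [
[... 284 characters left out ...]
3849442,  0.42605245,  0.07390344,  1.60600707, -0.03408971,
        1.11078514, -0.06710049]), 'joint_velocities': array([-1.31654705e-03, -1.34960426e-03,  1.12823309e-03, -2.57048421e-03,
       -1.43702493e-05,  8.97950787e-04,  6.39084376e-04]), 'tau': array([-2.84759625e-05, -9.35313892e+01,  3.66260827e+00, -4.54477787e+01,
       -4.90391522e-02,  1.34427811e-02,  5.83600308e-05]), 'tcp_pos': array([0.25151024, 0.62635782, 0.20549551]), 'orientation': array([ 3.14158779e+00, -2.56060150e-05,  2.75973365e+00]), 'ft_force': array([ 0.03285505,  0.16901765, -0.80474672]), 'wrist_torque': array([-0.03080635, -0.02095791,  0.0099662 ]), 'finger_force': 0.0, 'opening': 0.09401296848743544}
```

Run:
```python
import cv2
a=cv2.imread('pics/top0.png')[170:410,240:460]; cv2.imwrite('pics/c1.png',cv2.resize(a,None,fx=2.5,fy=2.5))
a=cv2.imread('pics/scene0.png')[180:380,220:480]; cv2.imwrite('pics/c2.png',cv2.resize(a,None,fx=3,fy=3))
```

```text
(no output)
```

View pics/c1.png

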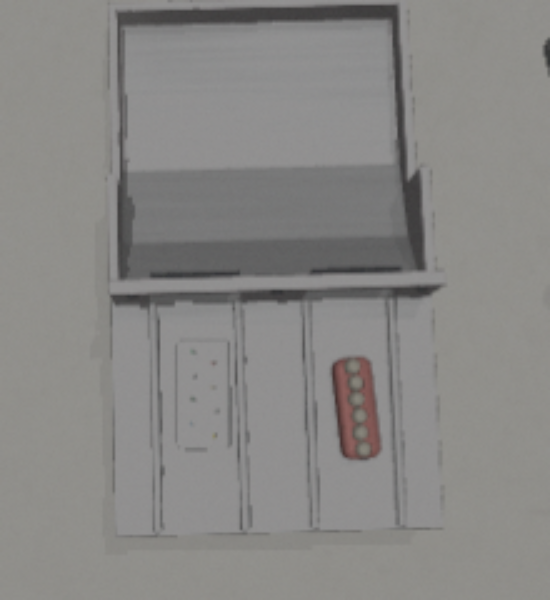

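View pics/c2.png

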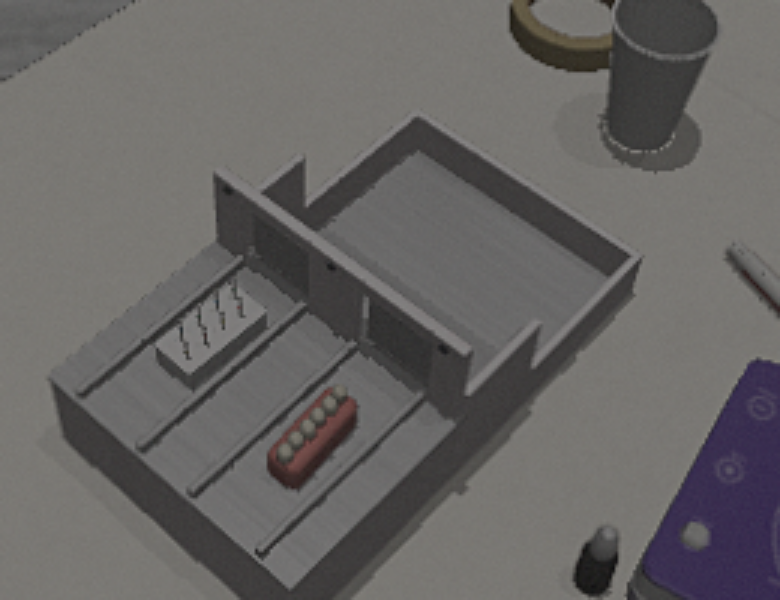

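The top picture shows the jaw block in the right lane at about pixel (383, 333), slightly skewed. The bur block is in the left lane at about (320, 329), and both flaps hang shut. The networks agree with this. I'll refine the lane axis from the guides and begin the transit.

Run:
```python
from h import *
f=lambda u,v,z:at_z('top',(240+u/2.5,170+v/2.5),z).round(4)
for n,u,v,z in(('gL far',310,305,.078),('gL near',316,525,.078),('gR far',392,305,.078),('gR near',402,525,.078),('jaw front',352,358,.095),('jaw rear',364,458,.095),('wall L',112,285,.136),('wall R',443,277,.136),('deck near L',117,535,.07),('deck near R',442,527,.07)): print(n,f(u,v,z))
```

```text
gL far [0.5962 0.1057 0.078 ]
gL near [0.47   0.1018 0.078 ]
gR far [0.5969 0.0576 0.078 ]
gR near [0.4707 0.0525 0.078 ]
jaw front [0.5645 0.0829 0.095 ]
jaw rear [0.5083 0.0762 0.095 ]
wall L [0.5996 0.2188 0.136 ]
wall R [0.607  0.0372 0.136 ]
deck near L [0.462  0.2159 0.07  ]
deck near R [0.4695 0.0282 0.07  ]
```

Call:
move_arm(
  moves=[
    {"tx": 0.4,"ty": -1.0,"roll": 0.045},
    {"tx": 0.4,"ty": -1.0,"roll": 0.045},
    {"tx": 0.4,"ty": -1.0,"roll": 0.045},
  ],
  jaw=1,
  grip_force=10,
)

```text
schema error: expected keys tx, ty, tz, roll
```

Call:
move_arm(
  moves=[
    {"tx": 0.4,"ty": -1.0,"roll": 0.045},
    {"tx": 0.4,"ty": -1.0,"roll": 0.045},
    {"tx": 0.4,"ty": -1.0,"roll": 0.045},
  ],
)

```text
schema error: expected keys tx, ty, tz, roll
```

Call:
move_arm(
  moves=[
    {"tx": 0.4,"ty": -1.0,"roll": 0.045},
    {"tx": 0.4,"ty": -1.0,"roll": 0.045},
    {"tx": 0.4,"ty": -1.0,"roll": 0.045},
  ],
)

```text
schema error: expected keys tx, ty, tz, roll
```

Call:
move_arm(
  moves=[
    {"tx": 0.4,"ty": -1.0},
    {"tx": 0.4,"ty": -1.0},
    {"tx": 0.4,"ty": -1.0},
  ],
)

```text
schema error: expected keys tx, ty, tz, roll
```

Call:
move_arm(
  moves=[
    {"tx": 0.4,"ty": -1.0,"tz": 0,"roll": 0.045},
    {"tx": 0.4,"ty": -1.0,"tz": 0,"roll": 0.045},
    {"tx": 0.4,"ty": -1.0,"tz": 0,"roll": 0.045},
  ],
  jaw=1,
  grip_force=10,
)

```text
time: 1.0
tcp_pos: [0.2948, 0.5213, 0.2058]
orientation: [-3.14, 0.001, 2.896]
ft_force: [0.1, -0.4, 0.3]
opening: 0.0736
finger_force: 0.0
```

Call:
move_arm(
  moves=[
    {"tx": 0.4,"ty": -1.0,"tz": 0,"roll": 0.045},
    {"tx": 0.4,"ty": -1.0,"tz": 0,"roll": 0.045},
    {"tx": 0.4,"ty": -1.0,"tz": 0,"roll": 0.045},
  ],
)

```text
time: 1.3
tcp_pos: [0.3341, 0.4214, 0.2058]
orientation: [-3.141, 0.001, 3.037]
ft_force: [-0.1, -0.1, 0.0]
opening: 0.0491
finger_force: 0.0
```

Call:
move_arm(
  moves=[
    {"tx": 0.4,"ty": -1.0,"tz": 0,"roll": 0.045},
    {"tx": 0.4,"ty": -1.0,"tz": 0,"roll": 0.045},
    {"tx": 0.4,"ty": -1.0,"tz": 0,"roll": 0.045},
  ],
)

```text
time: 1.6
tcp_pos: [0.3735, 0.3218, 0.2058]
orientation: [-3.141, 0.001, -3.105]
ft_force: [0.5, 1.0, 0.4]
opening: 0.0254
finger_force: 0.0
```

Call:
move_arm(
  moves=[
    {"tx": 0.4,"ty": -1.0,"tz": 0,"roll": 0},
    {"tx": 0.4,"ty": -1.0,"tz": 0,"roll": 0},
    {"tx": 0.4,"ty": -1.0,"tz": 0,"roll": 0},
  ],
)

```text
time: 1.9
tcp_pos: [0.4132, 0.222, 0.2058]
orientation: [-3.141, 0.001, -3.105]
ft_force: [-0.9, 1.5, 0.7]
opening: 0.0017
finger_force: 0.0
```

Call:
move_arm(
  moves=[
    {"tx": 0.4,"ty": -1.0,"tz": 0,"roll": 0},
    {"tx": 0.4,"ty": -1.0,"tz": 0,"roll": 0},
    {"tx": 0.4,"ty": -1.0,"tz": 0,"roll": 0},
    {"tx": 0.4,"ty": -1.0,"tz": 0,"roll": 0},
  ],
)

```text
time: 2.3
tcp_pos: [0.4521, 0.1257, 0.2057]
orientation: [3.141, 0.0, -3.102]
ft_force: [-1.0, 1.0, -0.2]
opening: -0.0001
finger_force: 0.0
```

Call:
move_arm(
  moves=[
    {"tx": 0.22,"ty": -0.48,"tz": 0,"roll": 0},
    {"tx": 0.22,"ty": -0.48,"tz": 0,"roll": 0},
    {"tx": 0.22,"ty": -0.48,"tz": -0.4,"roll": 0},
    {"tx": 0.22,"ty": -0.48,"tz": -0.8,"roll": 0},
    {"tx": 0.22,"ty": -0.48,"tz": -0.8,"roll": 0},
  ],
)

```text
time: 2.8
tcp_pos: [0.4707, 0.0794, 0.1219]
orientation: [-3.139, -0.006, -3.098]
ft_force: [0.4, 0.0, 0.7]
opening: 0.0005
finger_force: 0.0
```

Run:
```python
from h import *
print(bot.state()['tcp_pos'])
im,d=eyes.get_image('scene'); cv2.imwrite('pics/s1.png',cv2.resize(im[180:380,220:480],None,fx=3,fy=3))
```

```text
[0.47066282 0.07937092 0.12193129]
```

View pics/s1.png

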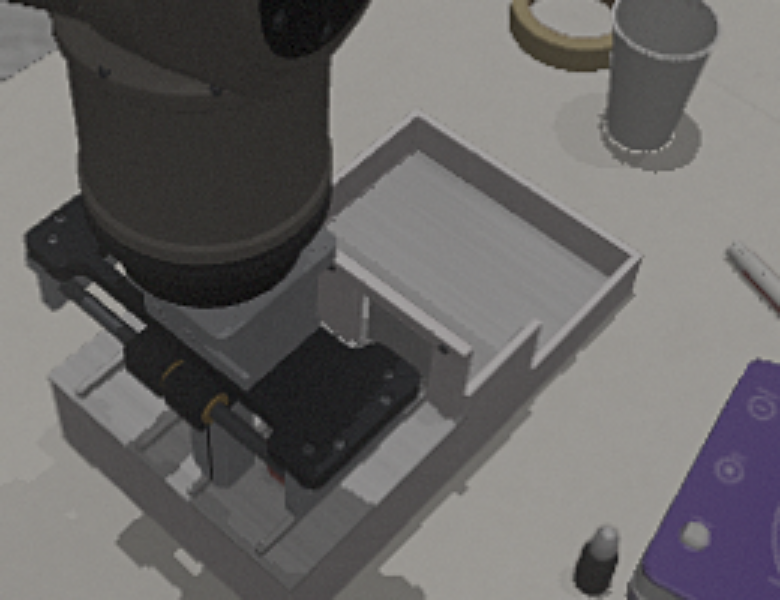

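The gripper is over the near end of the right lane and the bur block is hidden behind it. The parts at crop (205, 460) and (300, 490) look like two separated fingers, so I'll check where the TCP projects.

Run:
```python
from h import *
c=eyes.calibration('scene'); K=np.array([[c['fx'],0,c['cx']],[0,c['fy'],c['cy']],[0,0,1.]]); M=R.from_euler('xyz',c['attitude']).as_matrix()
t=bot.state()['tcp_pos']
im,_=eyes.get_image('scene'); _,d=eyes.get_image('scene')
for off in([0,0,0],[0,.0125,0],[0,-.0125,0],[0,.06,0],[0,-.06,0]):
    p=M.T@(t+off-c['xyz'])*[1,-1,-1]; px=cv2.projectPoints(p[None],np.zeros(3),np.zeros(3),K,np.array(c['distortion']))[0][0,0]; print(off,px,(px-[220,180])*3)
b=im[290:370,250:360]; cv2.imwrite('pics/s2.png',cv2.convertScaleAbs(cv2.resize(b,None,fx=6,fy=6,interpolation=cv2.INTER_CUBIC),alpha=1.5))
for px in((288,328),(292,335),(319,338),(319,345)):
    z=d[px[1],px[0]]; o,r=ray('scene',px); print(px,(o+r*z).round(3))
```

```text
[0, 0, 0] [295.60445922 334.82142506] [226.81337766 464.46427519]
[0, 0.0125, 0] [289.98691394 329.57311346] [209.96074182 448.71934037]
[0, -0.0125, 0] [301.31322226 340.14711241] [243.93966677 480.44133723]
[0, 0.06, 0] [269.45135359 310.32236901] [148.35406078 390.96710704]
[0, -0.06, 0] [323.85774303 361.10098081] [311.57322908 543.30294243]
(288, 328) [0.463 0.084 0.15 ]
(292, 335) [0.463 0.077 0.138]
(319, 338) [ 0.442 -0.     0.254]
(319, 345) [ 0.442 -0.001  0.239]
```

View pics/s2.png

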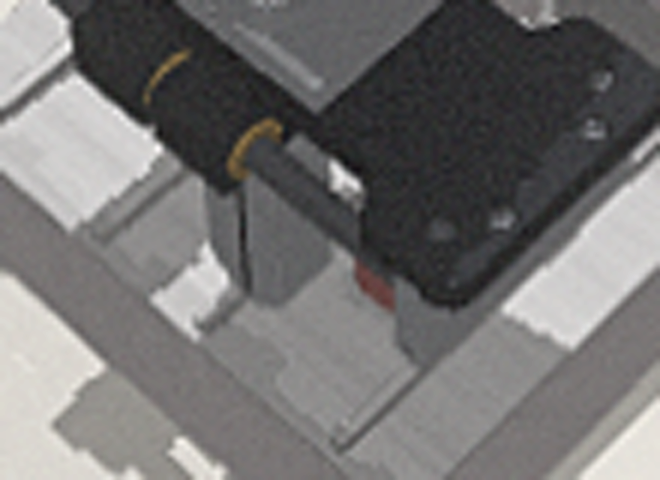

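The closed fingers (black seam) are inside the lane behind the block, and the other part is the gripper body at z 0.24. Next I lower to deck level.

Call:
move_arm(
  moves=[
    {"tx": 0,"ty": -0.01,"tz": -0.25,"roll": 0},
    {"tx": 0,"ty": -0.01,"tz": -0.48,"roll": 0},
    {"tx": 0,"ty": -0.01,"tz": -0.48,"roll": 0},
    {"tx": 0,"ty": -0.01,"tz": -0.48,"roll": 0},
  ],
)

```text
time: 3.35
tcp_pos: [0.4743, 0.0778, 0.079]
orientation: [3.141, 0.001, -3.099]
ft_force: [1.1, -0.5, -0.4]
opening: 0.0006
finger_force: 0.0
```

Call:
move_arm(
  moves=[
    {"tx": 0.1,"ty": 0.004,"tz": 0,"roll": 0},
    {"tx": 0.2,"ty": 0.008,"tz": 0,"roll": 0},
    {"tx": 0.3,"ty": 0.012,"tz": 0,"roll": 0},
    {"tx": 0.4,"ty": 0.016,"tz": 0,"roll": 0},
    {"tx": 0.5,"ty": 0.02,"tz": 0,"roll": 0},
  ],
)

```text
time: 3.85
tcp_pos: [0.5245, 0.0794, 0.0775]
orientation: [-3.142, -0.0, -3.099]
ft_force: [-0.9, -0.4, 0.9]
opening: 0.0006
finger_force: 0.5
```

Call:
move_arm(
  moves=[
    {"tx": 0.1,"ty": 0.004,"tz": 0,"roll": 0},
    {"tx": 0.2,"ty": 0.008,"tz": 0,"roll": 0},
    {"tx": 0.3,"ty": 0.012,"tz": 0,"roll": 0},
    {"tx": 0.4,"ty": 0.016,"tz": 0,"roll": 0},
    {"tx": 0.4,"ty": 0.016,"tz": 0,"roll": 0},
  ],
)

```text
time: 4.35
tcp_pos: [0.5649, 0.081, 0.0774]
orientation: [-3.141, 0.001, -3.099]
ft_force: [0.2, -0.2, -0.1]
opening: 0.0004
finger_force: 0.0
```

Run:
```python
from h import *
a,_=eyes.get_image('top'); b,_=eyes.get_image('scene')
cv2.imwrite('pics/p1.png',np.hstack([cv2.resize(x,None,fx=1.6,fy=2) for x in(a[170:410,230:470],b[150:390,220:460])]))
```

```text
(no output)
```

View pics/p1.png

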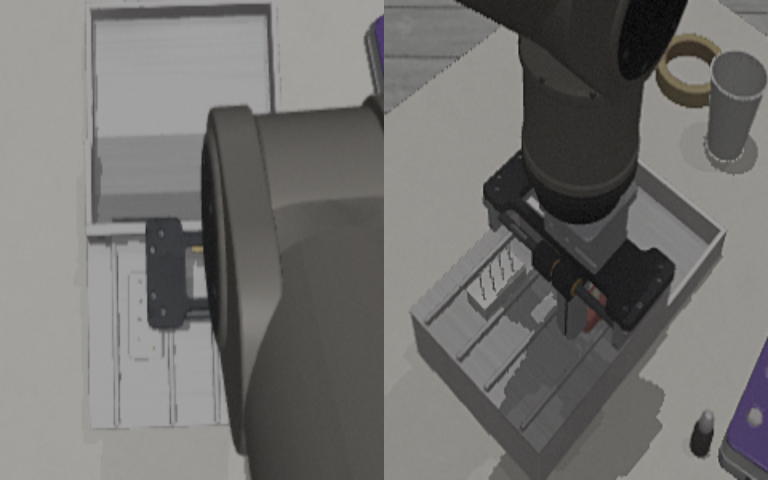

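The jaw block (red at (597, 310), right half) sits in front of the fingertips, and the bur block is undisturbed. Next I push on towards the wall.

Call:
move_arm(
  moves=[
    {"tx": 0.06,"ty": 0.002,"tz": 0,"roll": 0},
    {"tx": 0.12,"ty": 0.005,"tz": 0,"roll": 0},
    {"tx": 0.18,"ty": 0.007,"tz": 0,"roll": 0},
    {"tx": 0.23,"ty": 0.009,"tz": 0,"roll": 0},
    {"tx": 0.23,"ty": 0.009,"tz": 0,"roll": 0},
  ],
)

```text
time: 4.95
tcp_pos: [0.5873, 0.0819, 0.0774]
orientation: [-3.141, 0.0, -3.099]
ft_force: [-0.3, -0.0, -1.0]
opening: 0.0006
finger_force: 0.0
```

Run:
```python
from h import *
a,_=eyes.get_image('top'); ra=mark_of('top','jaw_center'); b,_=eyes.get_image('scene'); print(ra[:2],mark_of('scene','jaw_center')[:2])
cv2.imwrite('pics/p2.png',np.hstack([cv2.resize(x,None,fx=1.6,fy=2) for x in(a[170:410,230:470],b[150:390,220:460])]))
```

```text
[] []
```

View pics/p2.png

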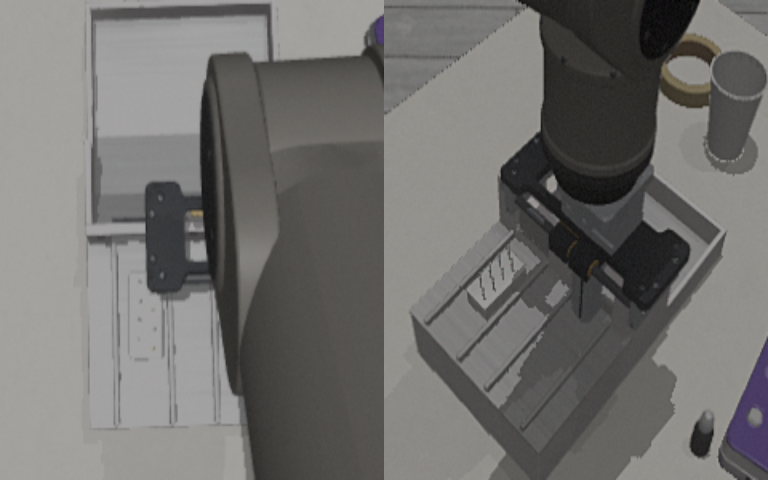

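The block is hidden, so it is either in the window or already down the chute. I'll nudge a few mm more, then draw back and look.

Call:
move_arm(
  moves=[
    {"tx": 0.015,"ty": 0,"tz": 0,"roll": 0},
    {"tx": 0.03,"ty": 0.001,"tz": 0,"roll": 0},
    {"tx": 0.03,"ty": 0.001,"tz": 0,"roll": 0},
    {"tx": 0.03,"ty": 0.001,"tz": 0,"roll": 0},
    {"tx": 0.03,"ty": 0.001,"tz": 0,"roll": 0},
  ],
)

```text
time: 5.65
tcp_pos: [0.5885, 0.0819, 0.0774]
orientation: [-3.142, -0.002, -3.099]
ft_force: [-6.7, -0.7, 5.1]
opening: 0.0006
finger_force: 3.7
```

Call:
move_arm(
  moves=[
    {"tx": -0.3,"ty": -0.012,"tz": 0,"roll": 0},
    {"tx": -0.6,"ty": -0.024,"tz": 0,"roll": 0},
    {"tx": -0.9,"ty": -0.035,"tz": 0,"roll": 0},
    {"tx": -0.9,"ty": -0.035,"tz": 0.4,"roll": 0},
    {"tx": -0.9,"ty": -0.035,"tz": 0.8,"roll": 0},
  ],
)

```text
time: 6.15
tcp_pos: [0.4981, 0.0781, 0.158]
orientation: [-3.141, -0.002, -3.099]
ft_force: [0.4, 0.8, 0.2]
opening: 0.0006
finger_force: 0.0
```

Call:
move_arm(
  moves=[
    {"tx": -0.1,"ty": 0,"tz": 0.4,"roll": 0},
    {"tx": -0.2,"ty": 0.5,"tz": 0.4,"roll": 0},
    {"tx": -0.2,"ty": 1.0,"tz": 0.4,"roll": 0},
  ],
)

```text
time: 6.45
tcp_pos: [0.4795, 0.1781, 0.1994]
orientation: [3.139, 0.003, -3.102]
ft_force: [1.0, -0.3, -1.2]
opening: 0.0006
finger_force: 0.0
```

Call:
move_arm(
  moves=[
    {"tx": -0.2,"ty": 0.5,"tz": 0,"roll": 0},
    {"tx": -0.4,"ty": 1.0,"tz": 0,"roll": 0},
    {"tx": -0.4,"ty": 1.0,"tz": 0,"roll": 0},
  ],
)

```text
time: 6.75
tcp_pos: [0.4369, 0.2829, 0.1974]
orientation: [3.14, -0.0, -3.093]
ft_force: [1.0, -1.5, 0.3]
opening: 0.0003
finger_force: 0.0
```

Call:
move_arm(
  moves=[
    {"tx": -0.2,"ty": 0.5,"tz": 0,"roll": 0},
    {"tx": -0.4,"ty": 1.0,"tz": 0,"roll": 0},
    {"tx": -0.4,"ty": 1.0,"tz": 0,"roll": 0},
  ],
)

```text
time: 7.05
tcp_pos: [0.3966, 0.3825, 0.1974]
orientation: [3.14, -0.001, -3.093]
ft_force: [0.3, 0.2, -0.4]
opening: 0.0005
finger_force: 0.0
```

Run:
```python
from h import *
a,_=eyes.get_image('top')
for t,z in(('jaw_center',.03),('bur_center',.078),('return_hatch',0)):
    for r in mark_of('top',t)[:2]:
        px=np.array(r['location'])*[640,480]; print(t,round(r['conf'],2),px.round(),at_z('top',px,z).round(4))
b,_=eyes.get_image('scene')
cv2.imwrite('pics/p3.png',np.hstack([cv2.resize(x,None,fx=1.6,fy=2) for x in(a[170:410,230:470],b[150:390,220:460])]))
```

```text
jaw_center 0.89 [381. 236.] [0.6892 0.0752 0.03  ]
bur_center 0.7 [319. 331.] [0.5382 0.1708 0.078 ]
return_hatch 0.64 [349. 289.] [0.6083 0.124  0.    ]
return_hatch 0.57 [377. 285.] [0.6161 0.0784 0.    ]
```

View pics/p3.png

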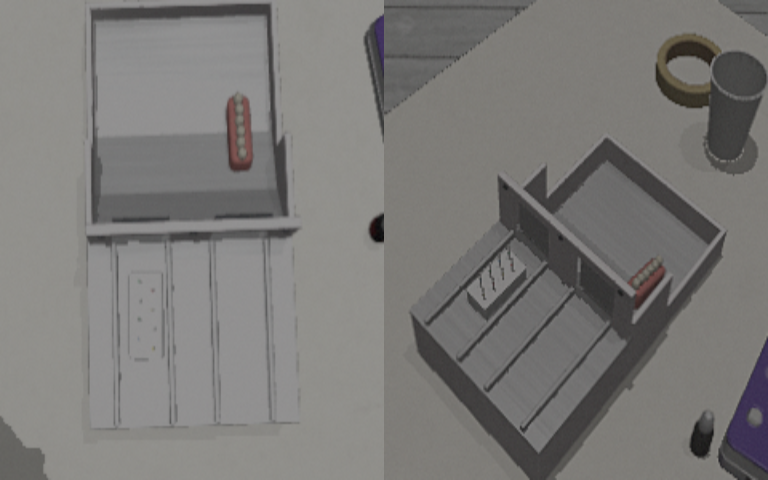

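The jaw block lies at the foot of the chute, about 82 mm behind the flaps. Both flaps look shut and the bur block has not moved. I'll check that the jaw block is still, then hand in.

Run:
```python
from h import *
a,_=eyes.get_image('top'); 
for _ in range(8): b,_d=eyes.get_image('top')
d=cv2.absdiff(a,b)[200:300,340:420].max(); print(d)
if d<60: print(bot.sign_off())
```

```text
8
the job is handed in; nothing more can be done
None
```

The jaw block was pushed through the right flap and rests in the catch tray about 82 mm behind the flaps; both flaps look shut in the last pictures, the bur block measured within about 4 mm of its start, and the job is handed in (no verdict was returned).

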